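# Take the sample can off the tripod

### The arm

A 6-joint arm with a two-finger parallel gripper is mounted at the origin on a cart in front of the work surface, level with it; the furniture and walls round the work are solid. World frame = base frame: x ahead of the robot, y to its left, z up, the work surface at z = 0. Lengths are in m, angles in rad, forces in N, time in s.
With the tool pointing down it reaches from about 0.35 to 0.975 m from the base axis. Payload 4.9 kg.
Tool frame: the origin (TCP) lies midway between the tips of the shut fingers; the grasp point (between the pads) lies 19 mm behind it; z points along the fingers, x is the direction in which the jaws open and shut, and the axes are right-handed (so a half turn about z gives the same grasp; the last joint's range is limited). The gripper opens to 85 mm and grips with 20 to 120 N. Pads are 22 mm wide; open, the fingers measure 114 mm over their backs; the gripper's body (76 mm by 85 mm) begins 54 mm behind the grasp point. The pads swing forward as they close: fully open they stand 13 mm farther back than shut.
Start: joints at [-1.422, 0.053, 1.613, -0, 1.476, -0.119], TCP at [0.165, -0.603, 0.231] pointing down, gripper open.
Joint ranges: [-3.01, 3.01], [-1.01, 2.22], [0.06, 2.58], [-1.02, 4.17], [0.09, 2.62], [-3.14, 3.14]. Speed limits (rad/s): [2.57, 2.57, 3.14, 3.14, 3.14, 3.14].

### API

Orientations are given as a rotation vector (axis times angle).
In Python, from station import ctrl, imaging gives the robot as it stands. The module is installed in compiled form; this text tells all that it offers.
- The arm moves only by the shell command python3 -m jog 'ROWS' [FORCE]. ROWS is a JSON object of lists of equal length, an entry for each row: "linear": the shift along the tool's x, y, z in mm, a list of three; "twist": the turn, a rotation vector about the tool's x, y, z in rad, a list of three; "fingers": the opening, from 0 (shut) to 1 (fully open). In form: {"linear": [[dx, dy, dz], ...], "twist": [[rx, ry, rz], ...], "fingers": [fingers, ...]}. A call has 1 to 12 rows; each row is the pose to reach, as a shift and turn from the pose measured when the call began, along the tool's axes at that moment; what a row does not reach only later rows make up. A row lasts 1/10 s, in which the tool goes at most 50 mm and 8.59 degrees, less where a joint would pass 70% of its speed; a pose out of reach is approached as far as the arm can. A call with a gripper value outside its range is refused whole. The fingers move at their own pace and stop on an object; FORCE is the grip in N (left out, the last holds). Time passes only in rows, so rows that repeat a pose let the fingers close. It gives the time, the measured TCP pose, the force and the opening at its end, in the units of the state.
- ctrl.get_obs(): the state, without advancing time (a new reading comes with each control period).
- imaging.get_image(name): name is "scene" or "top"; returns the picture (480x640x3 uint8, red, green, blue); there is no depth.
- imaging.get_calibration(name): a dict with "fovy" (degrees; the focal length in pixels is half the picture's height over the tangent of half this angle, whatever the lens; pixels are square), "cx", "cy" (the principal point, pixels), "dist" ([k1, k2, p1, p2, k3] as OpenCV has them; the pictures are not rectified), "eye" and "attitude" of the camera in the world. Camera axes: x right, y up, looking along -z (the intrinsics and any distortion apply to the point x, -y, -z); pixel columns grow to the right and rows downward; lengths in m; the calibration is good to about 2 mm. A picture is of the moment at which its call begins. get_calibration takes no time and is no camera call.
- ctrl.finish_job(): hands the job in, once; it reports no verdict.
The state is a dict: "t": time; "q": joint angles; "dq": joint speeds; "effort": joint torques, N m; "tool_pos": TCP position; "tool_rot": TCP orientation; "contact_force": force on the tool from outside, world axes, zero at the start; "wrist_torque": the same for the moment, N m; "opening": finger opening in m.
Only numpy, scipy, OpenCV 4.12 (cv2) and the standard library are available. Lean on these libraries where they do the work, as an engineer would, in place of code of your own. Each camera call takes 0.05 s, during which the arm holds its last target. There are 200 camera calls.

### The job

One of the two steel cans with a handle stands on the tripod stand. Lift it off by its handle, keeping it upright, and set it down gently on the round cork mat, standing with its whole base on the mat. Leave the tripod and the other can, which stands on the worktop, where they are.

Things in the scene. Friction and masses are not known exactly. Their poses are not given: they have to be found in the camera images.
- can_grip (a point): the open steel can on the tripod, 76 mm in diameter, 80 mm high, about 0.35 kg, with a rigid arched wire handle. This point is the centre of the handle's black grip, a level bar 16 mm thick, 52 mm long (arch 88 mm overall), on the can's axis, 128 mm above the can's underside; 40 mm of free air below the bar. x runs along the bar, y level across it, z up the can's axis
- stand: the tripod stand, loose, about 0.9 kg: a flat round dark steel plate 116 mm in diameter with a white centre disc, on three splayed legs; 90 mm high, 130 mm wide over the feet. Origin on the worktop under the plate's centre, z up
- mat: the round cork mat fixed on the worktop, 120 mm in diameter and 6 mm thick. Origin at the centre of its underside, on the worktop, z up
- spare_can: the other steel can, of the same shape and size, standing directly on the worktop, not to be moved. Origin at the centre of its underside, its handle bar runs along its x axis with its centre 128 mm above the origin

How it is judged:
By the outcome, as a careful person would: the job done as asked, in the order asked, and still so for the second after the job is handed in, with the robot touching nothing.
It also fails if it takes over 38 s, if anything falls off the work surface, if the arm or the gripper's body presses on something with over 40 N, if the wrist force passes 120 N, or if a joint passes its speed limit or range.

## Working session

There is one attempt and no reset: what is moved stays moved. The work goes in short steps, Python scripts to look and compute and a shell command to move; the robot and the scene stay as the last step left them, time stands still between calls to the robot, and variables do not carry over. Pictures are saved under pics/ and viewed, on a budget of 10 in all, crops included, one or two more only if the job needs it, and the job is handed in when it is done.

```bash
mkdir -p pics; python3 - <<'E'
from station import ctrl, imaging
import cv2
for n in("scene","top"):
    cv2.imwrite(f"pics/{n}0.png",imaging.get_image(n)[:,:,::-1]); print(imaging.get_calibration(n))
print(ctrl.get_obs())
E
```

```text
{'fovy': 53.733934140536306, 'cx': 319.71588897454666, 'cy': 243.96667682663337, 'dist': array([0.0438106, 0.       , 0.       , 0.       , 0.       ]), 'eye': array([-0.12214715,  0.601041  ,  0.71458161]), 'attitude': array([ 0.48174589, -1.07479518, -2.08898346])}
{'fovy': 50.43592970140223, 'cx': 313.9012551152603, 'cy': 239.51955889277937, 'dist': array([-0.10258651,  0.        ,  0.        ,  0.        ,  0.        ]), 'eye': array([0.27925501, 0.04304628, 1.06961639]), 'attitude': array([ 0.16858548, -0.12286254, -1.54715181])}
{'t': 0.1, 'q': array([-1.42200679e+00,  5.32911361e-02,  1.61414728e+00,  8.45081710e-06,
        1.47598234e+00, -1.18993976e-01]), 'dq': array([ 0.0003523 , -0.00028129, -0.00326812, -0.00062441,  0.00137811,
        0.00191536]), 'effort': array([ 7.80731552e-04, -3.94904459e+01, -3.71361458e+01, -9.56718804e-05,
        3.95971758e-03, -1.00397975e-05]), 'tool_pos': array([ 0.1652952 , -0.60217114,  0.23019139]), 'tool_rot': array([-2.49708556e+00,  1.90423934e+00,  2.05049541e-03]), 'contact_force': array([0.32940701, 0.27395186, 0.07067859]), 'wrist_torque': array([-0.00340174,  0.00302519,  0.00961371]), 'opening': 0.08529522030420734}
```

View pics/scene0.png

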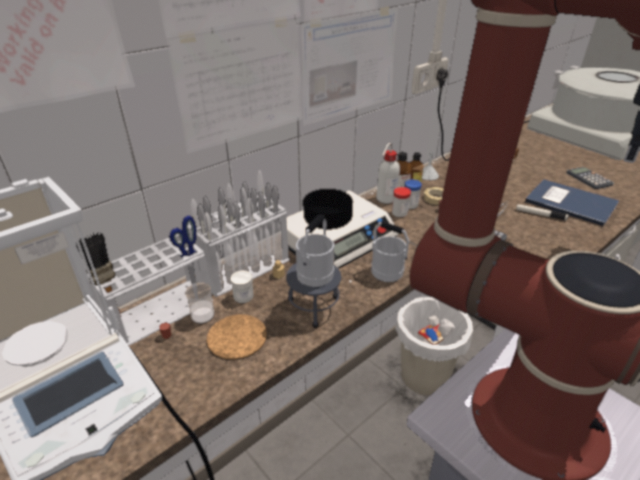

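View pics/top0.png

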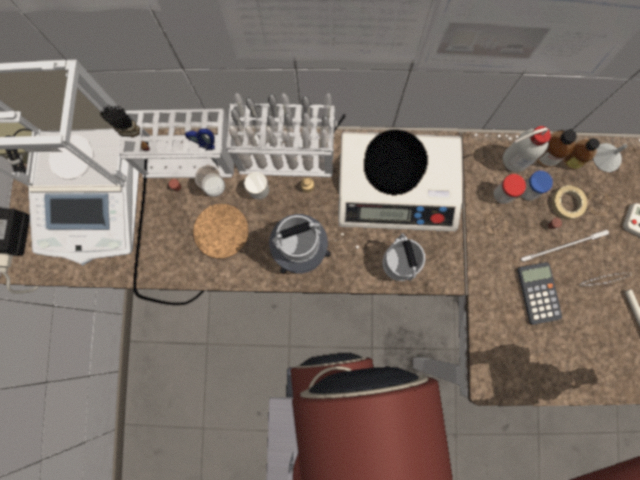

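The top view shows the mat at about (221,231), the tripod can's grip at (296,230) and the spare can's at (407,253). In the scene view the mat is at (237,336), the tripod can at (316,255) and the spare at (389,255). Next I'll write the ray casting and take enlarged crops.

```bash
cat > h.py <<'E'
import numpy as np, cv2
from scipy.spatial.transform import Rotation as R
from station import ctrl, imaging
def K(c):
    f=240/np.tan(np.radians(c["fovy"]/2)); return np.array([[f,0,c["cx"]],[0,f,c["cy"]],[0,0,1]])
def rays(n,px):
    c=imaging.get_calibration(n)
    u=cv2.undistortPoints(np.float64(px).reshape(-1,1,2),K(c),c["dist"]).reshape(-1,2)
    d=np.c_[u[:,0],-u[:,1],-np.ones(len(u))]@R.from_rotvec(c["attitude"]).as_matrix().T
    return c["eye"],d
def plane(n,px,z):
    e,d=rays(n,px); return e+d*((z-e[2])/d[:,2])[:,None]
def tri(p1,p2):
    (e,d),(g,h)=rays("scene",[p1]),rays("top",[p2]); d,h=d[0],h[0]
    s=np.linalg.lstsq(np.c_[d,-h],g-e,rcond=None)[0]; a,b=e+s[0]*d,g+s[1]*h
    return (a+b)/2,np.linalg.norm(a-b)
def project(n,P):
    c=imaging.get_calibration(n); m=R.from_rotvec(c["attitude"]).as_matrix()
    v=(np.atleast_2d(P)-c["eye"])@m*[1,-1,-1]
    return cv2.projectPoints(v,np.zeros(3),np.zeros(3),K(c),c["dist"])[0].reshape(-1,2)
def matmask(img):
    h=cv2.cvtColor(img,cv2.COLOR_RGB2HSV); m=cv2.inRange(h,(8,110,90),(22,255,255))
    return m
E
python3 - <<'E'
from h import *
for n in("scene","top"):
    im=cv2.imread(f"pics/{n}0.png"); m=matmask(im[:,:,::-1].copy())
    m=cv2.morphologyEx(m,cv2.MORPH_CLOSE,np.ones((5,5)))
    m=cv2.morphologyEx(m,cv2.MORPH_OPEN,np.ones((5,5)))
    c=max(cv2.findContours(m,0,1)[0],key=cv2.contourArea)
    P=plane(n,c.reshape(-1,2),.006)[:,:2].astype(np.float32)
    print(n,cv2.minEnclosingCircle(P),P.min(0),P.max(0))
a=cv2.imread("pics/scene0.png")[200:330,275:425]; b=cv2.imread("pics/top0.png")[205:285,260:435]
cv2.imwrite("pics/c1.png",np.vstack([cv2.resize(a,(600,520),interpolation=2)]))
cv2.imwrite("pics/c2.png",cv2.resize(b,(700,320),interpolation=2))
E
```

```text
scene ((0.49309253692626953, 0.27789106965065), 0.060758985579013824) [0.4326894  0.21828376] [0.55282736 0.33742067]
top ((0.49587464332580566, 0.27810341119766235), 0.060243524610996246) [0.43786085 0.21953768] [0.5546009  0.33789364]
```

View pics/c1.png

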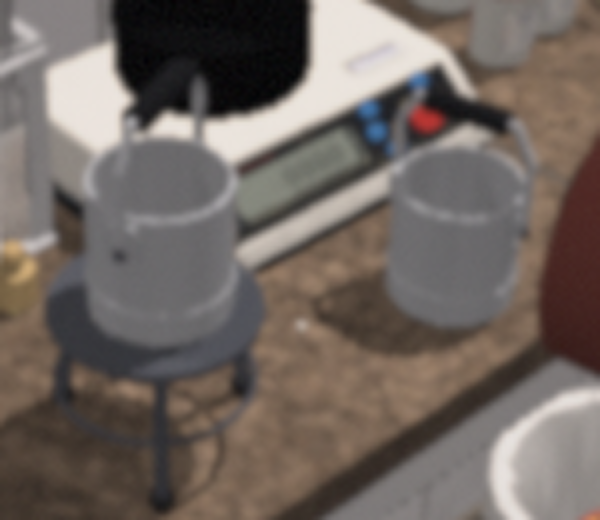

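View pics/c2.png

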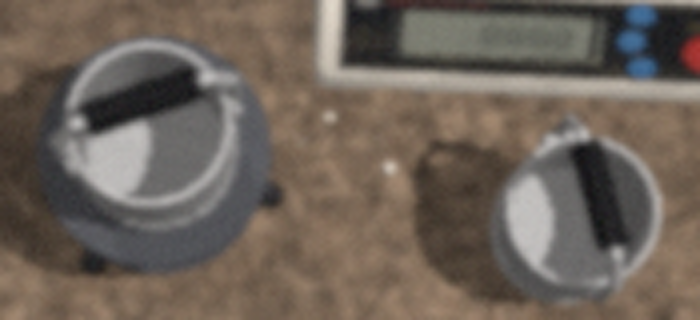

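The crops show the tripod can's black bar running from top px (280,235.5) to (309.5,225.5), and in the scene view from (309,229.5) to (324,217). The spare can's bar is at (406,242)–(414,266) in the top view.

```bash
cat >> h.py <<'E'
def bar(img,box,z,thr=55):
    x0,y0,x1,y1=box; g=img.max(2)[y0:y1,x0:x1]; m=(g<thr).astype(np.uint8)
    n,l,s,c=cv2.connectedComponentsWithStats(m); k=1+s[1:,4].argmax()
    p=np.argwhere(l==k)[:,::-1]+[x0,y0]
    P=plane("top",p,z)[:,:2]; r=cv2.minAreaRect(P.astype(np.float32)*1000)
    w=np.linalg.eigh(np.cov(P.T))[1][:,1]
    return p.mean(0),P.mean(0),r,np.degrees(np.arctan2(w[1],w[0]))
E
python3 - <<'E'
from h import *
im=cv2.imread("pics/top0.png")[:,:,::-1]
a=bar(im,(274,218,318,242),.218); print(a); b=bar(im,(398,236,420,270),.128); print(b)
print(tri((316.3,223.3),a[0]))
print(plane("top",[(299,243)],.09))
o=ctrl.get_obs(); M=R.from_rotvec(o["tool_rot"]).as_matrix(); print(M.round(3))
E
```

```text
(array([295.53023256, 229.42325581]), array([0.45642801, 0.10148022]), ((456.0817565917969, 101.78500366210938), (14.34195613861084, 48.768104553222656), 21.922298431396484), np.float64(110.45221985981325))
(array([409.42487047, 253.29015544]), array([ 0.43300686, -0.10658351]), ((433.14544677734375, -106.79667663574219), (48.854923248291016, 14.92204761505127), 15.706371307373047), np.float64(-163.9889842169349))
(array([0.4539877 , 0.09949346, 0.21865596]), np.float64(0.005902500583654308))
[[0.45603603 0.10271214 0.09      ]]
[[ 0.265 -0.964 -0.   ]
 [-0.964 -0.265  0.002]
 [-0.002 -0.    -1.   ]]
```

Measurements agree: the grip is at (0.4565, 0.1015), with triangulated height 0.2187 against an expected 0.218. The bar's azimuth is 110.5°, and its measured size of 49x14 mm fits. The mat is at (0.494, 0.278). Moving above the grip via an outer waypoint.

```bash
python3 -m jog '{"linear":[[-40,-40,-90],[-85,-85,-90],[-120,-140,-90],[-145,-190,-90],[-175,-240,-90],[-205,-285,-90],[-245,-320,-90],[-290,-345,-90],[-335,-370,-85],[-380,-390,-80],[-425,-410,-75],[-470,-425,-75]],"twist":[[0,0,-0.14],[0,0,-0.28],[0,0,-0.42],[0,0,-0.56],[0,0,-0.7],[0,0,-0.84],[0,0,-0.98],[0,0,-1.12],[0,0,-1.26],[0,0,-1.4],[0,0,-1.54],[0,0,-1.66]],"fingers":[1,1,1,1,1,1,1,1,1,1,1,1]}'; python3 - <<'E'
from h import *
o=ctrl.get_obs();M=R.from_rotvec(o["tool_rot"]).as_matrix();print(o["q"].round(2),M.round(3))
t=np.array([.4565,.1015,.30]);print(M.T@(t-o["tool_pos"])*1000,"yaw",np.degrees(np.arctan2(M[1,0],M[0,0])))
E
```

```text
t: 1.3
tool_pos: [0.4371, -0.112, 0.3089]
tool_rot: [-3.088, -0.565, 0.001]
contact_force: [1.0, -0.4, 0.0]
opening: 0.0854
[-0.42 -0.41  1.89  0.    1.66 -0.78] [[ 0.935  0.354 -0.001]
 [ 0.354 -0.935  0.002]
 [ 0.    -0.002 -1.   ]]
[  93.79849897 -192.79137769    9.34259489] yaw 20.74904628942318
```

```bash
python3 -m jog '{"linear":[[20,-40,2],[40,-80,4],[60,-120,6],[78,-160,8],[94,-193,9],[94,-193,9],[94,-193,9]],"twist":[[0,0,0],[0,0,0],[0,0,0],[0,0,0],[0,0,0],[0,0,0],[0,0,0]],"fingers":[1,1,1,1,1,1,1]}'; python3 - <<'E'
from h import *
o=ctrl.get_obs();M=R.from_rotvec(o["tool_rot"]).as_matrix();print(o["q"].round(2),M.round(3))
t=np.array([.4565,.1015,.20]);print(M.T@(t-o["tool_pos"])*1000,"yaw",np.degrees(np.arctan2(M[1,0],M[0,0])))
for n in("scene","top"): cv2.imwrite(f"pics/{n}1.png",imaging.get_image(n)[:,:,::-1])
a=cv2.imread("pics/scene1.png")[130:330,200:440]; b=cv2.imread("pics/top1.png")[160:320,200:400]
cv2.imwrite("pics/c3.png",np.hstack([cv2.resize(a,(420,350)),cv2.resize(b,(380,350))]))
E
```

```text
t: 2.0
tool_pos: [0.4563, 0.1023, 0.2998]
tool_rot: [-3.088, -0.568, 0.002]
contact_force: [0.6, -0.4, -0.2]
opening: 0.0853
[ 0.06 -0.37  1.87  0.    1.64 -0.3 ] [[ 0.934  0.356 -0.002]
 [ 0.356 -0.934  0.002]
 [-0.001 -0.002 -1.   ]]
[5.13244061e-02 1.00439912e+00 9.97849031e+01] yaw 20.85991086839895
```

View pics/c3.png

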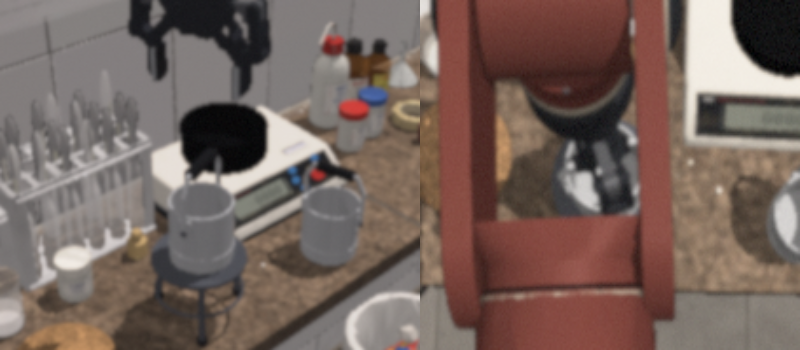

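The open fingers straddle the handle (crop (200,160) against jaws at (155,75) and (245,75)) and line up with it. Descending.

```bash
python3 -m jog '{"linear":[[0,1,25],[0,1,50],[0,1,75],[0,1,90],[0,1,102],[0,1,102],[0,1,102]],"twist":[[0,0,0],[0,0,0],[0,0,0],[0,0,0],[0,0,0],[0,0,0],[0,0,0]],"fingers":[1,1,1,1,0.7,0.5,0.4]}' 40; python3 - <<'E'
from h import *
for n in("scene",): cv2.imwrite(f"pics/{n}2.png",imaging.get_image(n)[:,:,::-1])
a=cv2.imread("pics/scene2.png")[170:320,240:440]
cv2.imwrite("pics/c4.png",cv2.resize(a,(800,600),interpolation=2))
E
```

```text
t: 2.8
tool_pos: [0.4573, 0.1, 0.1989]
tool_rot: [-3.089, -0.563, -0.0]
contact_force: [-0.2, 0.5, 0.8]
opening: 0.0438
```

View pics/c4.png

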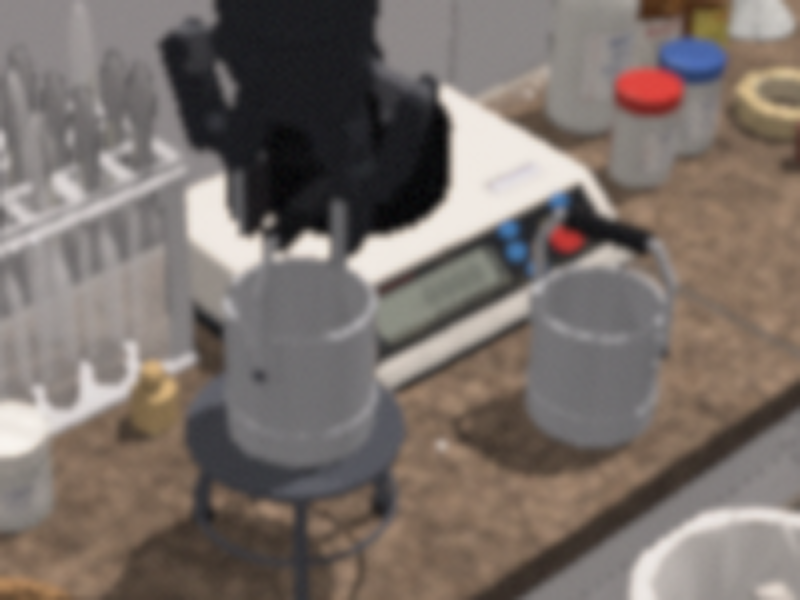

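The fingertips are on either side of the bar, and the can is undisturbed. Closing gradually.

```bash
python3 -m jog '{"linear":[[0,0,2],[0,0,2],[0,0,2],[0,0,2],[0,0,2],[0,0,2],[0,0,2],[0,0,2]],"twist":[[0,0,0],[0,0,0],[0,0,0],[0,0,0],[0,0,0],[0,0,0],[0,0,0],[0,0,0]],"fingers":[0.32,0.26,0.22,0.1,0,0,0,0]}' 45
```

```text
t: 3.65
tool_pos: [0.4577, 0.1001, 0.1981]
tool_rot: [-3.089, -0.564, -0.003]
contact_force: [-2.4, -1.1, 5.6]
opening: 0.0146
```

The grip stopped on the bar at 14.6 mm opening. Lifting slowly.

```bash
python3 -m jog '{"linear":[[0,0,-3],[0,0,-6],[0,0,-12],[0,0,-20],[0,0,-30],[0,0,-40],[0,0,-40],[0,0,-40]],"twist":[[0,0,0],[0,0,0],[0,0,0],[0,0,0],[0,0,0],[0,0,0],[0,0,0],[0,0,0]],"fingers":[0,0,0,0,0,0,0,0]}'; python3 - <<'E'
from h import *
for n in("scene","top"): cv2.imwrite(f"pics/{n}3.png",imaging.get_image(n)[:,:,::-1])
a=cv2.imread("pics/scene3.png")[150:330,220:460]
cv2.imwrite("pics/c5.png",cv2.resize(a,(800,600),interpolation=2))
o=ctrl.get_obs();M=R.from_rotvec(o["tool_rot"]).as_matrix();print(M.round(3),o["wrist_torque"])
E
```

```text
t: 4.45
tool_pos: [0.4579, 0.1001, 0.2387]
tool_rot: [-3.089, -0.564, -0.004]
contact_force: [-0.5, 1.5, -4.4]
opening: 0.0144
[[ 0.936  0.353  0.001]
 [ 0.353 -0.936  0.002]
 [ 0.001 -0.001 -1.   ]] [-0.04885081 -0.0193847   0.06597309]
```

View pics/c5.png

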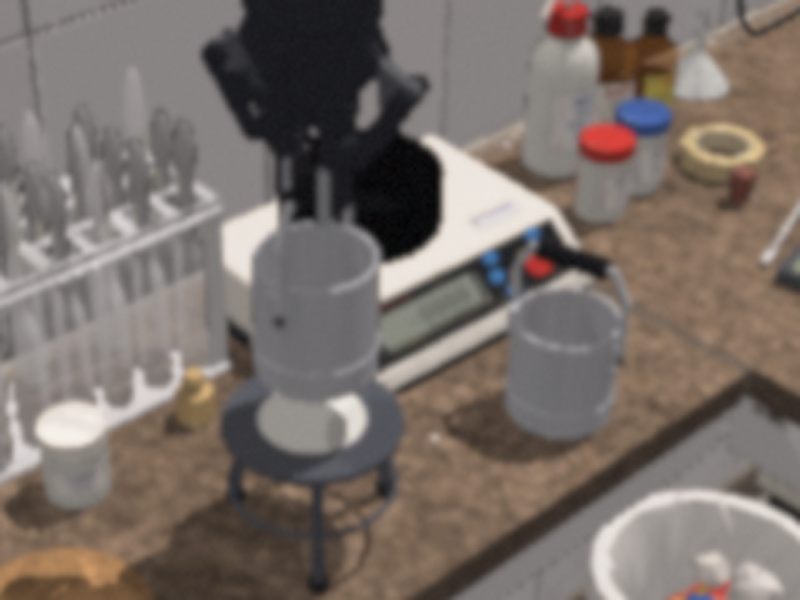

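The can is lifted and upright, and the tripod (white disc visible at crop (313,420)) stayed in place. The wrist force of -4.4 N in z fits the can's weight. Carrying it smoothly to above the mat.

```bash
python3 -m jog '{"linear":[[2,-4,-10],[8,-13,-20],[19,-29,-20],[32,-50,-20],[46,-72,-20],[60,-94,-20],[73,-115,-20],[84,-132,-20],[92,-145,-20],[96,-151,-20],[97,-152,-20],[97,-152,-20]],"twist":[[0,0,0],[0,0,0],[0,0,0],[0,0,0],[0,0,0],[0,0,0],[0,0,0],[0,0,0],[0,0,0],[0,0,0],[0,0,0],[0,0,0]],"fingers":[0,0,0,0,0,0,0,0,0,0,0,0]}'; python3 - <<'E'
from h import *
for n in("scene","top"): cv2.imwrite(f"pics/{n}4.png",imaging.get_image(n)[:,:,::-1])
a=cv2.imread("pics/scene4.png")[180:400,140:340]; b=cv2.imread("pics/top4.png")[130:290,160:320]
cv2.imwrite("pics/c6.png",np.hstack([cv2.resize(a,(400,440)),cv2.resize(b,(400,440))]))
o=ctrl.get_obs();M=R.from_rotvec(o["tool_rot"]).as_matrix();print(M.round(3))
t=np.array([.495,.276,.115]);print(M.T@(t-o["tool_pos"])*1000)
E
```

```text
t: 5.75
tool_pos: [0.4945, 0.2762, 0.258]
tool_rot: [-3.09, -0.563, -0.001]
contact_force: [-0.6, -0.7, -4.3]
opening: 0.0149
[[ 0.936  0.352  0.001]
 [ 0.352 -0.936  0.001]
 [ 0.001 -0.001 -1.   ]]
[4.00785927e-01 1.24199770e-01 1.42986331e+02]
```

View pics/c6.png

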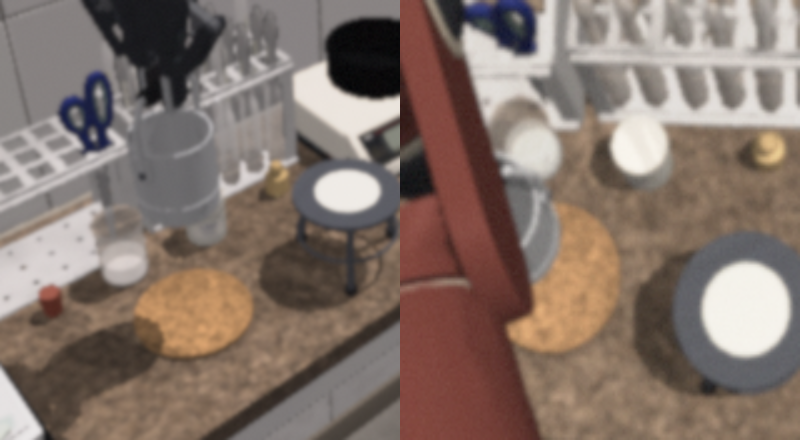

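The can hangs upright over the mat, and the tripod plate is clear. The underside should touch at TCP z ≈ 0.114 (0.198 − 0.090 + 0.006). Descending to about 10 mm above that.

```bash
python3 -m jog '{"linear":[[0,0,6],[0,0,20],[0,0,40],[0,0,62],[0,0,84],[0,0,104],[0,0,119],[0,0,128],[0,0,132],[0,0,134],[0,0,134]],"twist":[[0,0,0],[0,0,0],[0,0,0],[0,0,0],[0,0,0],[0,0,0],[0,0,0],[0,0,0],[0,0,0],[0,0,0],[0,0,0]],"fingers":[0,0,0,0,0,0,0,0,0,0,0]}'; python3 - <<'E'
from h import *
for n in("scene","top"): cv2.imwrite(f"pics/{n}5.png",imaging.get_image(n)[:,:,::-1])
a=cv2.imread("pics/scene5.png")[210:370,150:310]
# rows/cols where mat centre & can base outline should be if centred
im=cv2.resize(a,(600,600),interpolation=2)
th=np.linspace(0,6.283,60)
z=ctrl.get_obs()["tool_pos"]; 
for c,r,col in(((.4945,.278,.006),.06,(255,0,0)),((.4945,.278,z[2]-.108),.038,(0,255,0))):
    p=project("scene",np.c_[c[0]+r*np.cos(th),c[1]+r*np.sin(th),0*th+c[2]])
    cv2.polylines(im,[np.int32((p-[150,210])*3.75)],True,col,1)
cv2.imwrite("pics/c7.png",im)
E
```

```text
t: 6.95
tool_pos: [0.4951, 0.2761, 0.1247]
tool_rot: [-3.089, -0.562, -0.003]
contact_force: [0.4, 0.7, -4.4]
opening: 0.0146
```

View pics/c7.png

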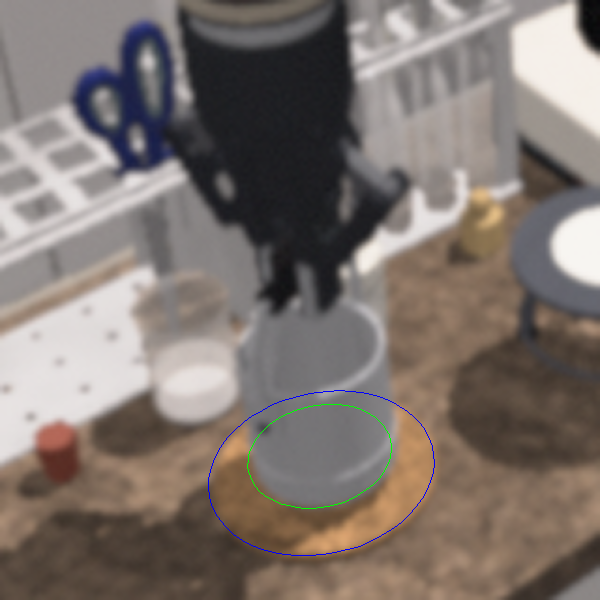

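The drawn mat outline (blue) matches the cork, and the centred base circle (green) matches the can's lower edge, with about 20 mm margin. Lowering in 1 mm rows.

```bash
python3 -m jog '{"linear":[[0,0,2],[0,0,4],[0,0,6],[0,0,7],[0,0,8],[0,0,9],[0,0,9],[0,0,9]],"twist":[[0,0,0],[0,0,0],[0,0,0],[0,0,0],[0,0,0],[0,0,0],[0,0,0],[0,0,0]],"fingers":[0,0,0,0,0,0,0,0]}'
```

```text
t: 7.85
tool_pos: [0.4953, 0.2763, 0.1161]
tool_rot: [-3.089, -0.562, -0.004]
contact_force: [0.3, -0.5, -4.9]
opening: 0.0146
```

```bash
python3 -m jog '{"linear":[[0,0,0.5],[0,0,1],[0,0,1.5],[0,0,1.5],[0,0,1.5]],"twist":[[0,0,0],[0,0,0],[0,0,0],[0,0,0],[0,0,0]],"fingers":[0,0,0,0,0]}'
```

```text
t: 8.35
tool_pos: [0.4953, 0.2763, 0.1146]
tool_rot: [-3.089, -0.562, -0.004]
contact_force: [0.0, -0.3, -4.9]
opening: 0.0146
```

```bash
python3 -m jog '{"linear":[[0,0,0.5],[0,0,1],[0,0,1],[0,0,1]],"twist":[[0,0,0],[0,0,0],[0,0,0],[0,0,0]],"fingers":[0,0,0,0]}'
```

```text
t: 8.75
tool_pos: [0.4955, 0.2764, 0.1141]
tool_rot: [-3.089, -0.562, -0.005]
contact_force: [-1.5, -0.3, -1.2]
opening: 0.0145
```

```bash
python3 -m jog '{"linear":[[0,0,0.5],[0,0,1],[0,0,1],[0,0,1]],"twist":[[0,0,0],[0,0,0],[0,0,0],[0,0,0]],"fingers":[0,0,0,0]}'
```

```text
t: 9.15
tool_pos: [0.4959, 0.2766, 0.1141]
tool_rot: [-3.089, -0.562, -0.007]
contact_force: [-2.7, -1.3, 5.5]
opening: 0.0144
```

Contact is at TCP z = 0.114 as predicted, with a light 5 N load. Releasing, then rising straight up.

```bash
python3 -m jog '{"linear":[[0,0,0],[0,0,0],[0,0,0],[0,0,0],[0,0,0],[0,0,0]],"twist":[[0,0,0],[0,0,0],[0,0,0],[0,0,0],[0,0,0],[0,0,0]],"fingers":[0.2,0.25,0.35,0.5,0.6,0.6]}' 20
```

```text
t: 9.75
tool_pos: [0.496, 0.2766, 0.1141]
tool_rot: [-3.089, -0.562, -0.007]
contact_force: [-0.2, 0.1, -0.7]
opening: 0.0512
```

```bash
python3 -m jog '{"linear":[[0,0,-5],[0,0,-15],[0,0,-35],[0,0,-60],[0,0,-90],[0,0,-125],[0,0,-150],[0,0,-160],[0,0,-160],[0,0,-160]],"twist":[[0,0,0],[0,0,0],[0,0,0],[0,0,0],[0,0,0],[0,0,0],[0,0,0],[0,0,0],[0,0,0],[0,0,0]],"fingers":[0.6,0.6,0.6,0.6,0.6,0.6,0.6,0.6,0.6,0.6]}'; python3 - <<'E'
from h import *
for n in("scene","top"): cv2.imwrite(f"pics/{n}6.png",imaging.get_image(n)[:,:,::-1])
a=cv2.imread("pics/scene6.png")[190:390,150:450]
im=cv2.resize(a,(800,533),interpolation=2); s=800/300
th=np.linspace(0,6.283,60)
for c,r,col in(((.4945,.278,.006),.06,(255,0,0)),((.4945,.278,.006),.038,(0,255,0)),((.456,.1027,.09),.058,(0,0,255))):
    p=project("scene",np.c_[c[0]+r*np.cos(th),c[1]+r*np.sin(th),0*th+c[2]])
    cv2.polylines(im,[np.int32((p-[150,190])*s)],True,col,1)
cv2.imwrite("pics/c8.png",im)
d=[cv2.absdiff(cv2.imread(f"pics/{n}0.png"),cv2.imread(f"pics/{n}6.png")) for n in("scene","top")]
print("spare diff",d[0][230:285,368:408].mean(),d[1][235:285,380:428].mean())
E
```

```text
t: 10.75
tool_pos: [0.4949, 0.2759, 0.2729]
tool_rot: [-3.089, -0.562, -0.004]
contact_force: [-0.8, -0.2, -0.5]
opening: 0.0513
spare diff 1.433030303030303 8.752916666666666
```

View pics/c8.png

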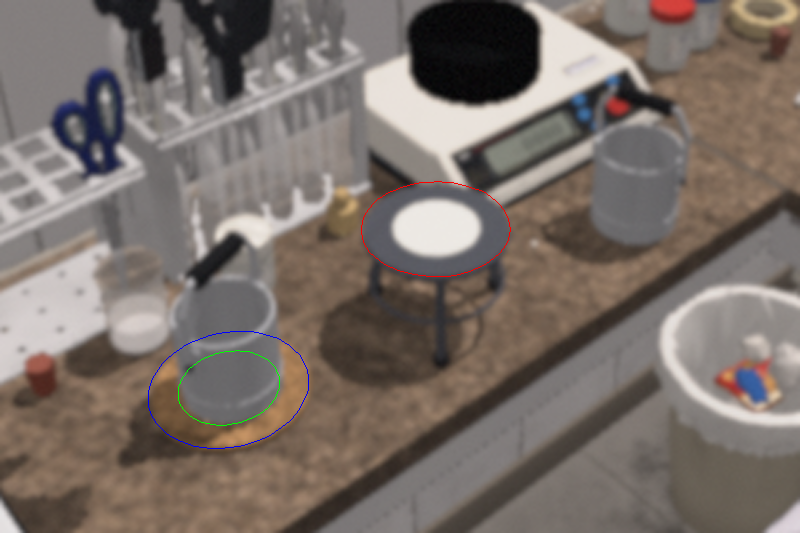

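The can stands upright in the middle of the mat, inside the outline at crop (228,390). The tripod plate still fits its starting circle, and the spare can is unchanged in the scene view. The gripper is clear, so I'm handing in.

```bash
python3 -c "
from station import ctrl
print(ctrl.finish_job())"
```

```text
the job is handed in; nothing more can be done
None
```

The can is off the tripod and standing upright near the centre of the cork mat, and the job is handed in at about 11 s of the 38 s allowed. I lifted it by its handle grip, carried it across upright, lowered it in about 1 mm steps to a light touch of about 5 N, released it and raised the gripper clear.

**Can on the mat:** in the last scene picture its base sits about 20 mm inside the mat edge all round. It touched down at the predicted height, TCP z = 0.114 m.

**Tripod:** its plate still matches the circle I measured at the start.

**Spare can:** it is unchanged in the scene camera (mean difference 1.4 grey levels, which is noise).

**Checks that disagreed:**
- The top camera's difference over the spare can was larger, 8.8 grey levels. I put this down to the arm or its shadow in view and did not look further, because the scene camera shows no change.
- The two camera rays to the grip missed each other by about 6 mm. The height they gave, 0.2187 m, still fitted the expected 0.218 m.
- The gripper read 14.6 mm closed on the 16 mm bar, but the grip held throughout.

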